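Close and lock the pressure cooker

ROBOT

A 6-joint arm with a two-finger parallel gripper is mounted at the origin on a cart in front of the work surface, level with it; the furniture and walls round the work are solid. World frame = base frame: x ahead of the robot, y to its left, z up, the work surface at z = 0. Lengths are in m, angles in rad, forces in N, time in s.
With the tool pointing down it reaches from about 0.325 to 0.75 m from the base axis. Payload 7.6 kg.
Tool frame: the origin (TCP) lies at the very end of the fingers, on their centre line; the grasp point (between the pads) lies ctrl.hold_point_z behind it (ctrl.hold_point_z is the distance from the TCP to the grasp point, in m); z points along the fingers, y is the line along which they close (so a half turn about z gives the same grasp; the last joint's range is limited). The gripper opens to 85 mm and grips with 20 to 120 N. Pads are 22 mm wide; open, the fingers measure 114 mm over their backs; the gripper's body (76 mm by 85 mm) begins 54 mm behind the grasp point. The pads swing forward as they close: fully open they stand 13 mm farther back than shut.
Start: joints at [-1.191, 0.052, 1.401, -0, 1.689, -0.07], TCP at [0.228, -0.473, 0.231] pointing down, gripper open.
Joint ranges: [-2.9, 2.9], [-0.91, 2.17], [0.12, 2.37], [-1.06, 4.2], [0.26, 2.73], [-2.93, 2.93]. Speed limits (rad/s): [2.57, 2.57, 3.01, 3.14, 3.14, 3.14].

INTERFACE

Orientations are given as a rotation vector (axis times angle).
In Python, from bench import ctrl gives the robot as it stands. The module is installed in compiled form; this text tells all that it offers.
- The arm moves only by the shell command python3 -m jog 'ROWS' [OPENING] [FORCE]. ROWS is text: rows parted by semicolons, each of 4 numbers parted by spaces: the shift along the tool's x, y, z in m, then the turn about the tool's z in degrees. In form: tx ty tz turn; .... A call has 1 to 20 rows; each row shifts and turns the commanded pose from where the row before left it, along the tool's axes as they then stand; what a row does not reach is not made up. A row lasts 1/8 s, in which the tool goes at most 62.5 mm and 10.7 degrees, less where a joint would pass 70% of its speed; a pose out of reach is approached as far as the arm can. A call with a gripper value outside its range is refused whole. OPENING is the opening, from 0 (shut) to 1 (fully open), set as the call begins (- or left out, the last holds). The fingers move at their own pace and stop on an object; FORCE is the grip in N (left out, the last holds). Time passes only in rows, so rows that do not move let the fingers close. It gives the time, the measured TCP pose, the force, the opening and the grip force at its end, in the units of the state.
- ctrl.get_obs(): the state, without advancing time (a new reading comes with each control period).
- ctrl.capture(name): name is "side" or "top"; returns the picture (420x560x3 uint8, red, green, blue); there is no depth.
- ctrl.calibration(name): a dict with "K" (3x3 intrinsics, pixels), "dist" ([k1, k2, p1, p2, k3] as OpenCV has them; the pictures are not rectified), "R" (3x3) and "t" (3): a world point X has camera coordinates R X + t. Camera axes: x right, y down, z forward; pixel columns grow to the right and rows downward; lengths in m; the calibration is good to about 2 mm. A picture is of the moment at which its call begins. calibration takes no time and is no camera call.
- ctrl.hand_in(): hands the job in; it is judged then, once.
The state is a dict: "clock": time; "qpos": joint angles; "qvel": joint speeds; "effort": joint torques, N m; "eef_pos": TCP position; "ee_rot": TCP orientation; "force": force on the tool from outside, world axes, zero at the start; "wrist_torque": the same for the moment, N m; "width": finger opening in m; "grip_force": force on a finger pad.
Only numpy, scipy, OpenCV 4.12 (cv2) and the standard library are available. Lean on these libraries where they do the work, as an engineer would, in place of code of your own. Each camera call takes 0.05 s, during which the arm holds its last target. There are 200 camera calls.

TASK

Put the lid on the pressure cooker, its two side tongues down between the prongs on the pot's handles. Keep the lid pressed down on its rubber seal, firmly but without crushing it, and turn its knob clockwise until the sprung catch clicks into the notch; never force the knob, neither if it jams on the way nor past the click. Let go and leave the cooker locked, with everything else as it was.

Things in the scene. Friction and masses are not known exactly. Their poses are not given: they have to be found in the camera images.
- pot: Steel pressure-cooker pot without lid, on the hob; does not move. Origin: centre of underside, z up. Mouth 164 mm across; round it a flat flange 184 mm across, 5 mm thick, its top 125 mm above the origin; the wall below is 167 mm across. Black loop handles reach out to 150 mm on the +y and -y sides.
- pot_rim (a point): Centre of the pot's mouth, level with the flange's top; axes as the pot's.
- pot_fork (a point): Middle between the two upright black prongs on the +y handle, 104 mm from the pot's axis, level with the flange's top; another pair stands on the -y handle. Prongs 8 mm thick with rounded tops 15 mm above the flange; the gap between them (along the pot's x) is 24 mm.
- lid: Loose steel lid, 0.6 to 0.75 kg with its parts, lying right way up on the hob, right of the pot; 187 mm across, 220 mm over the jaws. Origin: centre of underside, z up. Underneath a round spigot (161 mm across, 140 mm at its foot, 18 mm deep) enters the mouth with 1.5 mm to spare all round. It fits either way round (turned by pi).
- lid_seat (a point): On the lid's axis at the seal's underside, 14 mm above the lid's origin; axes as the lid's. Coincides with pot_rim when the lid just touches the pot, and lies lower by what the seal is pressed in.
- lid_tongue (a point): Middle of the black tongue on the lid's +y edge, 104 mm from its axis; another is on the -y edge. Each is 19.5 mm wide, 7 mm thick, reaches 116 mm from the axis, and drops between two prongs of the pot, so that the lid cannot turn with the knob.
- jaw_front: Steel jaw, 34 mm wide, at the lid's -x edge. The knob draws both jaws inward 6.5 mm per rad: at 0 they pass outside the flange with 3 mm to spare; from about 0.5 rad they go under it, but only if the lid is at least 2.8 mm below first contact, else they butt on the flange's edge and the knob jams. Over 25 N between a jaw and the pot bends it. Origin at the lid's.
- jaw_back: The same jaw at the lid's +x edge. Once both are under the flange they hold the lid down, with about 10 N each from the springy seal.
- gasket: Black rubber seal ring under the lid's edge, 174 mm across. Springy: about 8 N per mm (whole ring). The lid's weight presses it about 0.8 mm; a push of about 15 N more brings the jaws below the flange; 20 to 24 N is right. Over 36 N in all on the seal (a push of about 29 N) crushes it.
- knob_grip (a point): Where to hold the knob, on the lid's axis, 61 mm above the lid's origin. The knob is a black upright bar 62 mm long, 16 mm wide, from 40 to 72 mm above the lid's origin, over a round skirt 50 mm across. Axes turn with the knob; the bar's length lies along this point's x, its white mark at +x. The lid can be carried by the knob.
- knob (a joint): Turn of the knob on the lid, rad, clockwise from above; 0 = open, bar then 5.912 rad (anticlockwise) from the lid's x. Starts at 0 to 0.15; takes up to 0.25 N m. The catch drops somewhere between 1.0 and 1.32: the cam's setting on the knob differs from lid to lid and cannot be seen. There the torque falls and the knob locks, with 0.04 rad of play.
- catch (a joint): Inward travel of the sprung catch, m. Its roller rides on the edge of the brass cam under the knob, at 135 degrees about z from the lid's x axis. About 0.0025 at the start, falling to 0 as the cam rises, jumping to about 0.007 when it drops into the notch. Its red tail stands out of its black housing until then, flush afterwards.
- catch_roller: Steel roller, 8 mm across, at the catch's inner end, pressed on the cam by a spring with 8 to 14 N. Turning on against the notch loads it: the whole load on the roller must stay under 35 N (under about 1 N m at the knob).
- jar_34: Bystander: jar with a grey lid, 65 x 65 x 92 mm; origin at the centre of its underside.
- spice_jar_36: Bystander: spice jar with a red cap, 45 x 45 x 106 mm; origin at the centre of its underside.
- spice_jar_37: Bystander: spice jar with a red cap and green label, 45 x 45 x 106 mm; origin at the centre of its underside.
- mug_35: Bystander: white mug, 79 x 110 x 94 mm; origin at the centre of its underside.
- onion: Bystander: brown onion, about 66 x 66 x 70 mm; origin at the centre of its underside.

How it is judged:
By the outcome, as a careful person would: the job done as asked, in the order asked, and still so for the second after the job is handed in, with the robot touching nothing.
It also fails if it takes over 69 s, if anything falls off the work surface, if the arm or the gripper's body presses on something with over 40 N, if the wrist force passes 120 N, or if a joint passes its speed limit or range.

## Working session

There is one attempt and no reset: what is moved stays moved. The work goes in short steps, Python scripts to look and compute and a shell command to move; the robot and the scene stay as the last step left them, time stands still between calls to the robot, and variables do not carry over. Pictures are saved under pics/ and viewed, at most 10 in all, crops included, and the job is handed in when it is done.

```bash
mkdir -p pics
python3 - <<'E'
from bench import ctrl
import cv2
o=ctrl.get_obs(); print(o, ctrl.hold_point_z)
for n in("side","top"):
    im=ctrl.capture(n); cv2.imwrite(f"pics/{n}0.png",im[:,:,::-1]); c=ctrl.calibration(n); print(n,c)
E
```

```text
{'clock': 0.0, 'qpos': array([-1.19132836e+00,  5.28367053e-02,  1.40173434e+00,  1.20526903e-05,
        1.68859351e+00, -7.02597375e-02]), 'qvel': array([-0.00018428, -0.0007334 ,  0.0015417 , -0.00067144, -0.00043041,
       -0.00138932]), 'effort': array([ 4.67065620e-04, -3.81663287e+01, -3.60188663e+01, -8.78865058e-05,
        6.11824755e-03, -1.48976955e-05]), 'eef_pos': array([ 0.228159  , -0.47249566,  0.2304676 ]), 'ee_rot': array([-3.06098504e+00, -7.00147787e-01,  3.61463167e-04]), 'force': array([-0.020645  , -0.06344234, -0.03738517]), 'wrist_torque': array([-0.00044466, -0.01224059, -0.0055963 ]), 'grip_force': 0.0, 'width': 0.08540374300233998} 0.0187
side {'K': array([[387.78884185,   0.        , 280.53434787],
       [  0.        , 387.78884185, 208.75240101],
       [  0.        ,   0.        ,   1.        ]]), 'dist': array([-0.03967917,  0.        ,  0.        ,  0.        ,  0.        ]), 'R': array([[-0.93511295, -0.35388282,  0.01818558],
       [-0.24798099,  0.61688862, -0.74696309],
       [ 0.25311892, -0.70300454, -0.66461675]]), 't': array([0.53452553, 0.20356297, 1.07747685])}
top {'K': array([[542.98761488,   0.        , 284.33548092],
       [  0.        , 542.98761488, 215.48206502],
       [  0.        ,   0.        ,   1.        ]]), 'dist': array([-0.16356011,  0.        ,  0.        ,  0.        ,  0.        ]), 'R': array([[ 0.22529179, -0.97428159, -0.00435774],
       [-0.94323036, -0.2169868 , -0.25146214],
       [ 0.24404937,  0.0607627 , -0.96785732]]), 't': array([-0.1207661 ,  0.55563415,  1.44204079])}
```

View pics/side0.png

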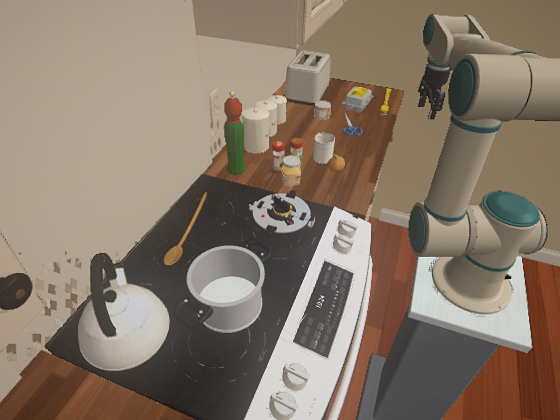

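View pics/top0.png

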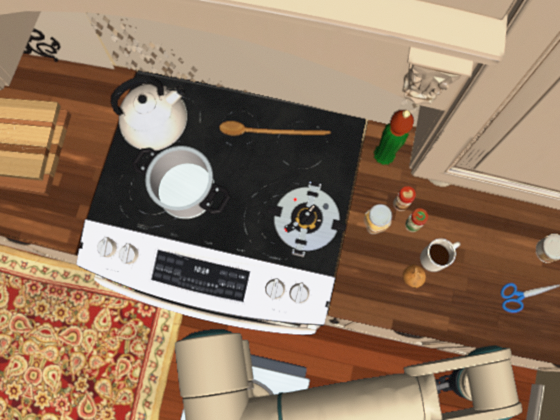

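The side view shows the pot at (226,285) and the lid at (282,212). The top view shows the pot at (180,180) and the lid at (307,218), with its jaws at about (315,187) and (298,252). I'll enlarge both next.

```bash
cat > h.py <<'E'
import numpy as np, cv2
from bench import ctrl
def pix(n,P):
    c=ctrl.calibration(n); P=np.atleast_2d(np.array(P,float))
    return cv2.projectPoints(P,cv2.Rodrigues(c["R"])[0],c["t"],c["K"],c["dist"])[0][:,0]
def ray(n,uv):
    c=ctrl.calibration(n); uv=np.array(uv,float).reshape(-1,1,2)
    d=cv2.undistortPoints(uv,c["K"],c["dist"])[:,0]
    d=np.c_[d,np.ones(len(d))]@c["R"]
    return -c["R"].T@c["t"], d/np.linalg.norm(d,axis=1)[:,None]
def plane(n,uv,z):
    o,d=ray(n,uv); return o+d*((z-o[2])/d[:,2])[:,None]
def tri(uvt,uvs):
    o1,d1=ray("top",uvt);o2,d2=ray("side",uvs);d1=d1[0];d2=d2[0]
    s=np.linalg.lstsq(np.c_[d1,-d2],o2-o1,rcond=None)[0]
    a,b=o1+s[0]*d1,o2+s[1]*d2; return (a+b)/2,np.linalg.norm(a-b)
E
python3 - <<'E'
import cv2,numpy as np
t=cv2.imread("pics/top0.png");s=cv2.imread("pics/side0.png")
def c(im,x,y,w,h): return cv2.resize(im[y:y+h,x:x+w],(400,300),interpolation=cv2.INTER_CUBIC)
cv2.imwrite("pics/c0.png",np.vstack([np.hstack([c(t,260,180,100,75),c(t,130,142,100,75)]),np.hstack([c(s,235,177,100,75),c(s,174,230,133,100)])]))
E
```

```text
(no output)
```

View pics/c0.png

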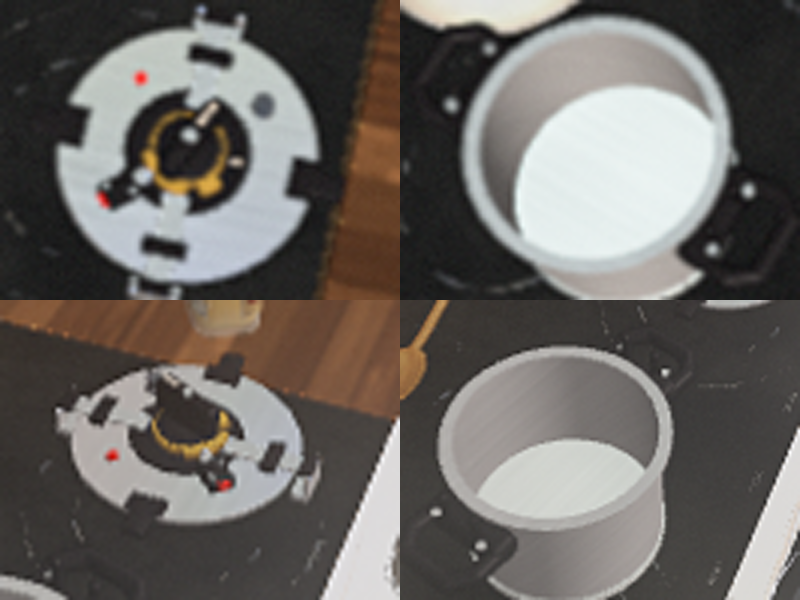

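The crops show the lid's jaws at the top and bottom, its red catch tail at lower left and its white knob mark at upper right. The pot's handle screws show as white dots in the top crop at (490,48), (452,104), (748,190) and (712,250). Next I'll fit the circles.

```bash
cat > fit.py <<'E'
from h import *
from scipy.optimize import least_squares
from scipy.ndimage import map_coordinates
def rim(n,g,c0,r,z,sgn=-1,w=5):
    """edge (bright inside) near the projected circle -> plane z -> robust circle"""
    a=np.radians(np.arange(0,360,4)); c=np.array(c0)
    for it in range(3):
        P=np.c_[c[0]+r*np.cos(a),c[1]+r*np.sin(a),np.full(len(a),z)]
        Q=P+np.c_[np.cos(a),np.sin(a),0*a]*.005
        u=pix(n,P);d=pix(n,Q)-u;d/=np.linalg.norm(d,axis=1)[:,None]
        s=np.arange(-w,w+.01,.25)
        uv=u[:,None]+s[None,:,None]*d[:,None]
        v=map_coordinates(g,[uv[...,1],uv[...,0]],order=1)
        gr=sgn*np.gradient(v,axis=1); k=gr.argmax(1); ok=gr.max(1)>4
        E=plane(n,uv[np.arange(len(a)),k],z)[ok]
        f=least_squares(lambda p:np.hypot(E[:,0]-p[0],E[:,1]-p[1])-p[2],[*c,r],loss="soft_l1",f_scale=.001)
        c=f.x[:2];w=max(2,w-1.5)
    return f.x, np.median(abs(f.fun)), ok.sum()
E
python3 - <<'E'
from fit import *
I={n:cv2.GaussianBlur(cv2.cvtColor(cv2.imread(f"pics/{n}0.png"),cv2.COLOR_BGR2GRAY).astype(float),(0,0),.7) for n in("top","side")}
cr=lambda x,y,X,Y,k=.25:(x+(X+.5)*k-.5,y+(Y+.5)*k-.5)
pc={"top":cr(130,142,597-400,143),"side":cr(174,230,555-400,437-300,1/3)}
lc={"top":cr(260,180,188,155),"side":cr(235,177,188,440-300)}
for z in(.12,.125,.13,.135):
  for n in I: print("pot",z,n,rim(n,I[n],plane(n,[pc[n]],z)[0,:2],.092,z))
for z in(.014,.02,.026):
  for n in I: print("lid",z,n,rim(n,I[n],plane(n,[lc[n]],z)[0,:2],.0935,z))
# features
T=lambda X,Y:cr(130,142,X-400,Y); S=lambda X,Y:cr(174,230,X-400,Y-300,1/3)
for a,b in (((490,48),None),((452,104),None),((748,190),(436,511)),((712,250),(481,546))):
  print("dot",plane("top",[T(*a)],.115)[0], b and tri(T(*a),S(*b)))
L=lambda X,Y:cr(260,180,X,Y);M=lambda X,Y:cr(235,177,X,Y-300)
for nm,a,b in(("redtail",(103,200),(225,484)),("reddot",(141,78),(112,455)),("jawB slot",(210,57),(100,408)),("jawF slot",(164,248),(273,457))):
  print(nm,tri(L(*a),M(*b)))
print("mark ends",plane("top",[L(207,112),L(188,132)],.072))
E
```

```text
pot 0.12 top (array([0.59639881, 0.31362286, 0.09409942]), np.float64(0.00044415164819286423), np.int64(77))
pot 0.12 side (array([0.59866555, 0.30908997, 0.09347878]), np.float64(0.0003325901967055761), np.int64(79))
pot 0.125 top (array([0.59500235, 0.31221039, 0.09374217]), np.float64(0.0005140858399493506), np.int64(78))
pot 0.125 side (array([0.59645746, 0.31259909, 0.09288941]), np.float64(0.000297828591128535), np.int64(79))
pot 0.13 top (array([0.59362343, 0.31077839, 0.0934665 ]), np.float64(0.00044210211055338566), np.int64(77))
pot 0.13 side (array([0.59432359, 0.31605012, 0.09223776]), np.float64(0.0003020485977193732), np.int64(79))
pot 0.135 top (array([0.59209167, 0.30931393, 0.09311907]), np.float64(0.0005326490173140006), np.int64(78))
pot 0.135 side (array([0.59221629, 0.31949856, 0.09157488]), np.float64(0.0003544180774314176), np.int64(79))
lid 0.014 top (array([ 0.59007636, -0.05303208,  0.09450177]), np.float64(0.00040246133368948556), np.int64(82))
lid 0.014 side (array([ 0.59243926, -0.06015271,  0.09445059]), np.float64(0.0009996787490065828), np.int64(82))
l
[... 535 characters left out ...]

dot [0.58857207 0.20247729 0.115     ] (array([ 0.70994166,  0.26952701, -0.12293662]), np.float64(0.11278057621772991))
dot [0.54167395 0.21553923 0.115     ] (array([ 0.65525351,  0.28430564, -0.13237712]), np.float64(0.10833512540477863))
redtail (array([ 0.53867468, -0.00265221,  0.03407703]), np.float64(0.0011689131890059489))
reddot (array([ 0.63515165, -0.0085833 ,  0.02611405]), np.float64(0.001648972369056493))
jawB slot (array([ 0.66276018, -0.05367563,  0.02925589]), np.float64(0.005220466262767611))
jawF slot (array([ 0.51578867, -0.05227737,  0.02767706]), np.float64(0.0011633146080745763))
mark ends [[ 0.60728791 -0.06141022  0.072     ]
 [ 0.59019003 -0.05157765  0.072     ]]
```

The pot is at (0.5955, 0.3123) with its flange at z = 0.125 and yaw of about -16.5°. The midpoint of the handle screws agrees with the fitted circle centre. The lid is at (0.589, -0.0535) with yaw of about -0.5°, from both the jaws and the catch. The knob bar lies at about -22° to -30°. I'll move above the lid with tool x at 154°, so the last joint keeps room for the clockwise turn.

```bash
python3 -m jog '.0423 -.01834 0 0;.0423 -.01834 0 0;.0423 -.01834 0 0;.0423 -.01834 0 0;.0423 -.01834 0 0;.0423 -.01834 0 0;.0423 -.01834 0 0;.0423 -.01834 0 0;.0423 -.01834 0 0;.0423 -.01834 0 0;.0423 -.01834 0 0;.0423 -.01834 0 0;0 0 0 -10.65;0 0 0 -10.65;0 0 0 -10.65;0 0 0 -10.65;0 0 0 -10.65;0 0 0 -10.65;0 0 0 -10.65;0 0 0 -10.65'
python3 -m jog '0 0 0 -10.65;0 0 0 -10.65;0 0 0 -10.65;0 0 0 -10.65;0 0 0 0;0 0 0 0'
cat > st.py <<'E'
from h import *
import sys
from scipy.spatial.transform import Rotation as Ro
def st():
    o=ctrl.get_obs();R=Ro.from_rotvec(o["ee_rot"]).as_matrix()
    print("t %.2f"%o["clock"],"pos",o["eef_pos"].round(4),"yaw %.2f"%np.degrees(np.arctan2(R[1,0],R[0,0])),"z",R[:,2].round(3),"F",o["force"].round(2),"T",o["wrist_torque"].round(3),"w %.4f g %.1f"%(o["width"],o["grip_force"]),"q",o["qpos"].round(2))
    return o,R
if __name__=="__main__":
    o,R=st()
    if len(sys.argv)>3: print("tool shift",(R.T@(np.array(sys.argv[1:4],float)-o["eef_pos"])).round(4))
E
python3 st.py .589 -.0535 .12
python3 - <<'E'
from bench import ctrl
import cv2,numpy as np
t=ctrl.capture("top")[:,:,::-1];s=ctrl.capture("side")[:,:,::-1]
def c(im,x,y,w,h): return cv2.resize(im[y:y+h,x:x+w],(400,300),interpolation=cv2.INTER_CUBIC)
cv2.imwrite("pics/c1.png",np.hstack([c(t,240,150,120,90),c(s,225,150,120,90)]))
E
```

```text
clock: 2.6
eef_pos: [0.5895, -0.0539, 0.2307]
ee_rot: [-1.772, -2.593, 0.001]
force: [0.3, 0.3, 0.4]
width: 0.0853
grip_force: 0.0
clock: 3.35
eef_pos: [0.5896, -0.0539, 0.231]
ee_rot: [-0.724, -3.057, 0.0]
force: [-0.4, 0.6, 0.0]
width: 0.0855
grip_force: 0.0
t 3.35 pos [ 0.5896 -0.0539  0.231 ] yaw 153.36 z [-0.001 -0.    -1.   ] F [-0.36  0.61  0.01] T [ 0.035 -0.006  0.025] w 0.0855 g 0.0 q [-0.15  0.24  1.19 -0.    1.71 -1.26]
tool shift [7.00e-04 1.00e-04 1.11e-01]
```

View pics/c1.png

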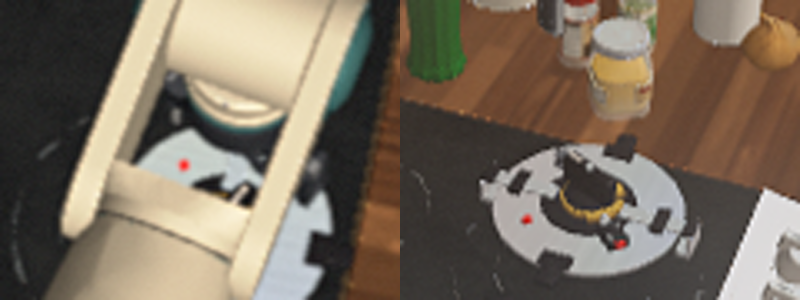

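The arm is centred over the lid. The top view shows it occluding the lid, and the side view shows the lid clear. I'll descend and grip.

```bash
python3 -m jog '.0007 0 .04 0;0 0 .04 0;0 0 .04 0;0 0 .03 0;0 0 .02 0;0 0 .01 0;0 0 .005 0;0 0 .002 0;0 0 0 0;0 0 0 0'; python3 st.py
python3 -m jog '0 0 0 0;0 0 0 0;0 0 0 0;0 0 0 0;0 0 0 0;0 0 0 0;0 0 0 0;0 0 0 0' 0 60; python3 st.py
```

```text
clock: 4.7
eef_pos: [0.5895, -0.0537, 0.045]
ee_rot: [0.718, 3.057, -0.0]
force: [-0.0, 0.2, -0.1]
width: 0.0855
grip_force: 0.0
t 4.70 pos [ 0.5895 -0.0537  0.045 ] yaw 153.57 z [ 0.001 -0.    -1.   ] F [-0.01  0.2  -0.11] T [ 0.016 -0.003 -0.028] w 0.0855 g 0.0 q [-0.15  0.37  1.41 -0.    1.35 -1.26]
clock: 5.7
eef_pos: [0.5891, -0.0538, 0.0445]
ee_rot: [0.718, 3.058, -0.001]
force: [-2.8, -2.0, 3.5]
width: 0.0152
grip_force: 59.2
t 5.70 pos [ 0.5891 -0.0538  0.0445] yaw 153.57 z [ 0. -0. -1.] F [-2.82 -1.99  3.53] T [-0.29   0.365  0.024] w 0.0152 g 59.2 q [-0.15  0.37  1.41 -0.    1.35 -1.26]
```

```bash
python3 -m jog '0 0 -.005 0;0 0 -.01 0;0 0 -.025 0;0 0 -.035 0;0 0 -.035 0;0 0 -.035 0;0 0 -.02 0;0 0 -.01 0;0 0 -.005 0;0 0 0 0;0 0 0 0'; python3 st.py
python3 -m jog '.0065 .0135 0 0;.0131 .0276 0 0;.0131 .0276 0 0;.0131 .0276 0 0;.0131 .0276 0 0;.0131 .0276 0 0;.0131 .0276 0 0;.0131 .0276 0 0;.0131 .0276 0 0;.0131 .0276 0 0;.0131 .0276 0 0;.0131 .0276 0 0;.0066 .0141 0 0;0 0 0 4;0 0 0 4;0 0 0 4;0 0 0 4;0 0 0 0;0 0 0 0;0 0 0 0'; python3 st.py .5955 .3123 .18
python3 - <<'E'
from bench import ctrl
import cv2,numpy as np
t=ctrl.capture("top")[:,:,::-1];s=ctrl.capture("side")[:,:,::-1]
cv2.imwrite("pics/top2.png",t);cv2.imwrite("pics/side2.png",s)
def c(im,x,y,w,h): return cv2.resize(im[y:y+h,x:x+w],(400,300),interpolation=cv2.INTER_CUBIC)
cv2.imwrite("pics/c2.png",np.hstack([c(t,110,120,160,120),c(s,150,190,160,120)]))
E
```

```text
clock: 7.08
eef_pos: [0.5888, -0.0535, 0.2231]
ee_rot: [-0.718, -3.057, 0.0]
force: [-0.8, 1.0, -7.0]
width: 0.0149
grip_force: 58.8
t 7.08 pos [ 0.5888 -0.0535  0.2231] yaw 153.57 z [-0.002  0.    -1.   ] F [-0.75  1.04 -6.96] T [-0.075 -0.026  0.035] w 0.0149 g 58.8 q [-0.15  0.24  1.21 -0.    1.69 -1.26]
clock: 9.57
eef_pos: [0.5957, 0.3129, 0.2242]
ee_rot: [-1.136, -2.929, 0.0]
force: [-1.1, 0.5, -6.6]
width: 0.0148
grip_force: 59.0
t 9.57 pos [0.5957 0.3129 0.2242] yaw 137.61 z [-0. -0. -1.] F [-1.15  0.51 -6.64] T [ 0.015 -0.01   0.   ] w 0.0148 g 59.0 q [ 0.43  0.49  0.9  -0.    1.75 -0.4 ]
tool shift [-0.0003 -0.0006  0.0442]
```

View pics/c2.png

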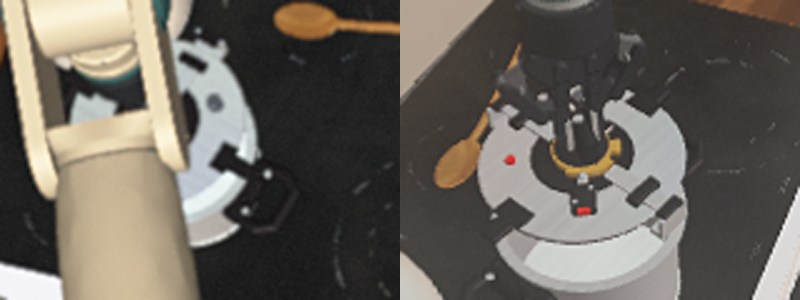

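```bash
cat > lidpose.py <<'E'
from fit import *
def reds(n,im,c,R):
    b,g,r=[im[...,i].astype(float) for i in range(3)]
    w=np.clip(r-np.maximum(b,g)-50,0,None)
    m=(w>20).astype(np.uint8); k,lab,s,ce=cv2.connectedComponentsWithStats(m)
    out=[]
    for i in range(1,k):
        if np.hypot(*(ce[i]-c))<R and s[i,4]>=2:
            ys,xs=np.nonzero(lab==i);ww=w[ys,xs];out.append([(xs*ww).sum()/ww.sum(),(ys*ww).sum()/ww.sum(),s[i,4]])
    return np.array(out)
def gray(im): return cv2.GaussianBlur(cv2.cvtColor(im,cv2.COLOR_BGR2GRAY).astype(float),(0,0),.7)
E
python3 - <<'E'
from lidpose import *
s0=cv2.imread("pics/side0.png");s2=cv2.imread("pics/side2.png");t0=cv2.imread("pics/top0.png");t2=cv2.imread("pics/top2.png")
r0=reds("side",s0,(282,212),30);r2=reds("side",s2,(212,258),35);print(r0,r2,reds("top",t0,(307,218),30),reds("top",t2,(180,180),40))
dz=.2242-.0445
z0=.0205
for n,im,c,z in(("side",s0,(.5895,-.0535),z0),("side",s2,(.5955,.3125),z0+dz),("top",t0,(.5895,-.0535),z0),("top",t2,(.5955,.3125),z0+dz)):
    print(n,rim(n,gray(im),c,.0935,z))
# side rigid shift using red dot (z .024) and tail (z .034)
def pts(r,d):
    r=r[np.argsort(r[:,0])]; dot,tail=r[0,:2],r[-1,:2]
    return plane("side",[dot],.024+d)[0],plane("side",[tail],.034+d)[0]
a=pts(r0,0);b=pts(r2,dz); print(a,b)
ang=lambda p:np.degrees(np.arctan2(*(p[1]-p[0])[1::-1]));print("angles",ang(a),ang(b))
cr=lambda x,y,X,Y,k=.25:(x+(X+.5)*k-.5,y+(Y+.5)*k-.5)
j0=plane("side",[cr(235,177,273,157)],.027)[0];j2=plane("side",[cr(150,190,243,191,.4)],.027+dz)[0];print("jawF",j0,j2)
T=lambda X,Y:cr(130,142,X-400,Y); S=lambda X,Y:cr(174,230,X-400,Y-300,1/3)
print(tri(T(490,48),S(436,511)),tri(T(452,104),S(481,546)),tri(T(490,48),S(481,546)))
E
```

```text
[[262.76047904 215.38522954   7.        ]
 [290.91970803 222.73722628   6.        ]] [[193.74265361 253.4888691   14.        ]
 [222.98616762 273.83157038  15.        ]] [[294.82932996 199.05689001   9.        ]
 [285.35294118 229.46450304   7.        ]] []
side (array([ 0.59010869, -0.05351292,  0.09371677]), np.float64(0.0008811026720631082), np.int64(81))
side (array([0.59769174, 0.3120123 , 0.0935094 ]), np.float64(0.0004860116217211899), np.int64(64))
top (array([ 0.58839327, -0.05332171,  0.09410478]), np.float64(0.0005649558037194302), np.int64(82))
top (array([0.5835789 , 0.30698968, 0.0967882 ]), np.float64(0.0015014977572499616), np.int64(37))
(array([ 0.63652871, -0.01093071,  0.024     ]), array([ 0.53901276, -0.00239086,  0.034     ])) (array([0.65414067, 0.34219077, 0.2037    ]), array([0.56256332, 0.3765663 , 0.2137    ]))
angles 174.9951560253349 159.425296035063
jawF [ 0.51658542 -0.05307396  0.027     ] [0.52728822 0.33363314 0.2067    ]
(array([0.64950683, 0.40842335, 0.11631288]), np.float64(0.0008367150478010567)) (array([0.60320895, 0.42275429, 0.11589333]), np.float64(9.621562572078625e-05)) (array([0.63445848, 0.41056908, 0.09524715]), np.float64(0.040976158493291004))
```

The lid's measured yaw is about -16.3° and the pot's is -16.5°. The lid centre is within about 1 mm of the pot centre. I'll apply a small correction and lower with the force watched.

```bash
python3 -m jog '.0004 -.0004 .005 .2;0 0 .015 0;0 0 .015 0;0 0 .009 0;0 0 .005 0;0 0 .002 0;0 0 0 0;0 0 0 0'; python3 st.py
python3 -m jog '0 0 .002 0;0 0 .002 0;0 0 .001 0;0 0 .001 0;0 0 0 0'; python3 st.py
python3 -m jog '0 0 .002 0;0 0 .001 0;0 0 .001 0;0 0 .001 0;0 0 0 0'; python3 st.py
```

```text
clock: 10.68
eef_pos: [0.5954, 0.313, 0.1739]
ee_rot: [1.142, 2.926, 0.001]
force: [-0.1, -0.4, -6.2]
width: 0.0149
grip_force: 58.9
t 10.68 pos [0.5954 0.313  0.1739] yaw 137.37 z [ 0.001  0.    -1.   ] F [-0.15 -0.45 -6.24] T [-0.038 -0.031  0.03 ] w 0.0149 g 58.9 q [ 0.43  0.5   0.99 -0.    1.66 -0.4 ]
clock: 11.3
eef_pos: [0.5951, 0.3129, 0.1672]
ee_rot: [-1.142, -2.927, 0.0]
force: [0.0, -0.2, -6.7]
width: 0.0146
grip_force: 58.9
t 11.30 pos [0.5951 0.3129 0.1672] yaw 137.37 z [-0. -0. -1.] F [ 0.01 -0.23 -6.68] T [-0.016 -0.027 -0.023] w 0.0146 g 58.9 q [ 0.43  0.5   1.   -0.    1.65 -0.4 ]
clock: 11.92
eef_pos: [0.5951, 0.3129, 0.1621]
ee_rot: [-1.142, -2.927, 0.0]
force: [0.2, 0.0, -6.6]
width: 0.015
grip_force: 58.9
t 11.93 pos [0.5951 0.3129 0.1621] yaw 137.37 z [-0. -0. -1.] F [ 0.18  0.04 -6.55] T [ 0.064 -0.026  0.04 ] w 0.0150 g 58.9 q [ 0.43  0.5   1.   -0.    1.64 -0.4 ]
```

```bash
python3 -m jog '0 0 .001 0;0 0 .001 0;0 0 .001 0;0 0 0 0'; python3 st.py
python3 -m jog '0 0 .001 0;0 0 .001 0;0 0 .001 0;0 0 0 0'; python3 st.py
python3 - <<'E'
from bench import ctrl
import cv2,numpy as np
t=ctrl.capture("top")[:,:,::-1];s=ctrl.capture("side")[:,:,::-1]
cv2.imwrite("pics/top3.png",t);cv2.imwrite("pics/side3.png",s)
def c(im,x,y,w,h): return cv2.resize(im[y:y+h,x:x+w],(400,300),interpolation=cv2.INTER_CUBIC)
cv2.imwrite("pics/c3.png",np.hstack([c(t,150,140,100,75),c(s,165,225,120,90)]))
E
```

```text
clock: 12.42
eef_pos: [0.5951, 0.3129, 0.1591]
ee_rot: [-1.142, -2.927, 0.0]
force: [-0.6, 0.7, -6.9]
width: 0.0147
grip_force: 59.0
t 12.43 pos [0.5951 0.3129 0.1591] yaw 137.37 z [-0. -0. -1.] F [-0.65  0.7  -6.88] T [-0.076 -0.087  0.062] w 0.0147 g 59.0 q [ 0.43  0.5   1.01 -0.    1.63 -0.4 ]
clock: 12.92
eef_pos: [0.5955, 0.3127, 0.1574]
ee_rot: [1.142, 2.925, 0.001]
force: [-0.8, -3.9, 1.5]
width: 0.015
grip_force: 60.2
t 12.93 pos [0.5955 0.3127 0.1574] yaw 137.35 z [ 0.002  0.    -1.   ] F [-0.83 -3.87  1.47] T [-0.187  0.209  0.093] w 0.0150 g 60.2 q [ 0.43  0.5   1.01 -0.    1.63 -0.4 ]
```

View pics/c3.png

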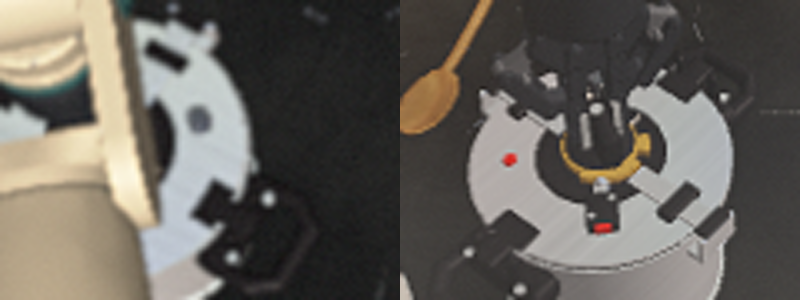

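The image shows the tongue lying between the prongs in the top crop at (215,205) and in the side crop at (505,230). There is first contact with a slight +y offset (Fy = -3.9 N). I'll relieve that and press in small steps.

```bash
python3 -m jog '-.0004 -.0004 0 0;0 0 0 0;0 0 0 0'; python3 st.py
python3 -m jog '0 0 .0005 0;0 0 0 0'; python3 st.py
python3 -m jog '0 0 .0005 0;0 0 0 0'; python3 st.py
```

```text
clock: 13.4
eef_pos: [0.595, 0.3124, 0.1553]
ee_rot: [-1.142, -2.926, 0.001]
force: [0.9, -0.9, -5.5]
width: 0.0149
grip_force: 59.3
t 13.40 pos [0.595  0.3124 0.1553] yaw 137.37 z [-0.001 -0.001 -1.   ] F [ 0.9  -0.91 -5.52] T [-0.084 -0.172 -0.006] w 0.0149 g 59.3 q [ 0.43  0.5   1.01 -0.    1.62 -0.4 ]
clock: 13.65
eef_pos: [0.595, 0.3124, 0.1554]
ee_rot: [-1.142, -2.926, 0.001]
force: [0.6, -0.6, -4.7]
width: 0.0147
grip_force: 59.3
t 13.65 pos [0.595  0.3124 0.1554] yaw 137.38 z [-0.001 -0.    -1.   ] F [ 0.65 -0.58 -4.69] T [-0.122 -0.118  0.015] w 0.0147 g 59.3 q [ 0.43  0.5   1.02 -0.    1.62 -0.4 ]
clock: 13.9
eef_pos: [0.5951, 0.3123, 0.1553]
ee_rot: [-1.142, -2.927, 0.0]
force: [-1.3, -1.8, -4.7]
width: 0.0148
grip_force: 59.3
t 13.90 pos [0.5951 0.3123 0.1553] yaw 137.37 z [-0. -0. -1.] F [-1.3  -1.77 -4.75] T [-0.193 -0.027  0.033] w 0.0148 g 59.3 q [ 0.43  0.5   1.02 -0.    1.62 -0.4 ]
```

```bash
python3 -m jog '0 0 .0005 0;0 0 0 0;0 0 0 0'; python3 st.py
python3 -m jog '0 0 .0005 0;0 0 0 0;0 0 0 0'; python3 st.py
python3 -m jog '0 0 .0005 0;0 0 0 0;0 0 0 0'; python3 st.py
```

```text
clock: 14.28
eef_pos: [0.5951, 0.3124, 0.155]
ee_rot: [1.142, 2.927, 0.0]
force: [-2.3, -2.1, -1.9]
width: 0.015
grip_force: 59.6
t 14.28 pos [0.5951 0.3124 0.155 ] yaw 137.37 z [ 0. -0. -1.] F [-2.31 -2.09 -1.93] T [-0.308  0.323 -0.029] w 0.0150 g 59.6 q [ 0.43  0.5   1.02 -0.    1.62 -0.4 ]
clock: 14.65
eef_pos: [0.5952, 0.3124, 0.1547]
ee_rot: [1.142, 2.926, 0.0]
force: [-2.4, -2.0, 0.3]
width: 0.0153
grip_force: 60.0
t 14.65 pos [0.5952 0.3124 0.1547] yaw 137.37 z [ 0.  0. -1.] F [-2.39 -2.05  0.26] T [-0.4    0.54  -0.017] w 0.0153 g 60.0 q [ 0.43  0.5   1.02 -0.    1.62 -0.4 ]
clock: 15.02
eef_pos: [0.5952, 0.3124, 0.1544]
ee_rot: [1.142, 2.926, 0.001]
force: [-4.6, -2.9, 2.3]
width: 0.0152
grip_force: 60.4
t 15.03 pos [0.5952 0.3124 0.1544] yaw 137.37 z [ 0.  0. -1.] F [-4.56 -2.86  2.3 ] T [-0.5    0.828 -0.005] w 0.0152 g 60.4 q [ 0.43  0.5   1.02 -0.    1.62 -0.4 ]
```

The slope is about 7.5 N/mm, which matches the seal. A lateral force is building up, so I'll relieve it before pressing on.

```bash
python3 -m jog '.0002 -.0007 0 0;0 0 0 0;0 0 0 0'; python3 st.py
python3 -m jog '0 0 .0005 0;0 0 .0005 0;0 0 0 0;0 0 0 0'; python3 st.py
```

```text
clock: 15.4
eef_pos: [0.595, 0.3123, 0.1543]
ee_rot: [1.141, 2.926, 0.002]
force: [0.6, 0.0, 2.8]
width: 0.0151
grip_force: 60.3
t 15.40 pos [0.595  0.3123 0.1543] yaw 137.37 z [ 0.002  0.001 -1.   ] F [0.62 0.01 2.78] T [ 0.055  0.012 -0.06 ] w 0.0151 g 60.3 q [ 0.43  0.5   1.02  0.    1.62 -0.4 ]
clock: 15.9
eef_pos: [0.595, 0.3123, 0.1539]
ee_rot: [1.141, 2.925, 0.003]
force: [0.8, 0.5, 5.3]
width: 0.0149
grip_force: 60.7
t 15.90 pos [0.595  0.3123 0.1539] yaw 137.38 z [ 0.002  0.001 -1.   ] F [0.82 0.45 5.29] T [ 0.03   0.055 -0.056] w 0.0149 g 60.7 q [ 0.43  0.5   1.02  0.    1.62 -0.4 ]
```

```bash
python3 -m jog '0 0 .0005 0;0 0 .0005 0;0 0 .0005 0;0 0 .0005 0;0 0 0 0;0 0 0 0;0 0 0 0'; python3 st.py
python3 -m jog '0 0 0 0;0 0 0 0;0 0 0 0;0 0 0 0'; python3 st.py
```

```text
clock: 16.77
eef_pos: [0.5951, 0.3123, 0.1533]
ee_rot: [1.141, 2.925, 0.004]
force: [-1.8, -0.1, 11.2]
width: 0.0151
grip_force: 61.6
t 16.77 pos [0.5951 0.3123 0.1533] yaw 137.38 z [ 0.003  0.001 -1.   ] F [-1.8  -0.08 11.23] T [-0.223  0.522 -0.079] w 0.0151 g 61.6 q [ 0.43  0.5   1.02  0.    1.62 -0.4 ]
clock: 17.27
eef_pos: [0.5951, 0.3123, 0.1533]
ee_rot: [1.141, 2.925, 0.004]
force: [-1.9, -1.6, 10.9]
width: 0.0149
grip_force: 61.6
t 17.27 pos [0.5951 0.3123 0.1533] yaw 137.38 z [ 0.003  0.001 -1.   ] F [-1.86 -1.59 10.92] T [-0.22   0.522 -0.038] w 0.0149 g 61.6 q [ 0.43  0.5   1.02 -0.    1.62 -0.4 ]
```

```bash
python3 -m jog '.0001 -.0003 .0005 0;0 0 .0005 0;0 0 .0005 0;0 0 .0005 0;0 0 .0005 0;0 0 .0005 0;0 0 .0005 0;0 0 0 0;0 0 0 0;0 0 0 0'; python3 st.py
```

```text
clock: 18.52
eef_pos: [0.5952, 0.3123, 0.1523]
ee_rot: [1.14, 2.923, 0.007]
force: [-4.9, -2.5, 20.3]
width: 0.0152
grip_force: 62.8
t 18.52 pos [0.5952 0.3123 0.1523] yaw 137.38 z [ 0.005  0.002 -1.   ] F [-4.95 -2.47 20.25] T [-0.48   1.151 -0.023] w 0.0152 g 62.8 q [ 0.43  0.5   1.03 -0.    1.61 -0.4 ]
```

```bash
python3 -m jog '.0002 -.0006 .0006 0;0 0 0 0;0 0 0 0'; python3 st.py
python3 -m jog '0 0 0 3;0 0 0 3;0 0 0 0'; python3 st.py
python3 -m jog '0 0 0 4;0 0 0 4;0 0 0 0'; python3 st.py
```

```text
clock: 18.9
eef_pos: [0.5951, 0.3123, 0.1522]
ee_rot: [1.14, 2.922, 0.009]
force: [-2.6, -1.7, 19.8]
width: 0.0149
grip_force: 62.9
t 18.90 pos [0.5951 0.3123 0.1522] yaw 137.38 z [ 0.007  0.003 -1.   ] F [-2.58 -1.69 19.84] T [-0.272  0.878  0.001] w 0.0149 g 62.9 q [ 0.43  0.5   1.03  0.    1.61 -0.4 ]
clock: 19.27
eef_pos: [0.5951, 0.3123, 0.1522]
ee_rot: [1.292, 2.858, 0.009]
force: [-4.3, -2.1, 19.7]
width: 0.0148
grip_force: 63.0
t 19.27 pos [0.5951 0.3123 0.1522] yaw 131.35 z [ 0.007  0.003 -1.   ] F [-4.29 -2.1  19.68] T [-0.35   0.886  0.08 ] w 0.0148 g 63.0 q [ 0.43  0.5   1.03  0.    1.61 -0.29]
clock: 19.65
eef_pos: [0.595, 0.3123, 0.1522]
ee_rot: [1.489, 2.761, 0.009]
force: [-3.0, -2.0, 20.9]
width: 0.0149
grip_force: 62.9
t 19.65 pos [0.595  0.3123 0.1522] yaw 123.33 z [ 0.007  0.003 -1.   ] F [-2.98 -2.04 20.88] T [-0.365  0.927 -0.091] w 0.0149 g 62.9 q [ 0.43  0.5   1.03  0.    1.61 -0.15]
```

```bash
python3 -m jog '0 0 .0007 2;0 0 0 2;0 0 0 2;0 0 0 0'; python3 st.py
python3 -m jog '0 0 0 2;0 0 0 2;0 0 0 2;0 0 0 0'; python3 st.py
python3 -m jog '0 0 0 2;0 0 0 2;0 0 0 2;0 0 0 0'; python3 st.py
```

```text
clock: 20.15
eef_pos: [0.595, 0.3122, 0.152]
ee_rot: [1.631, 2.68, 0.01]
force: [-5.7, -2.5, 21.5]
width: 0.0151
grip_force: 63.2
t 20.15 pos [0.595  0.3122 0.152 ] yaw 117.37 z [ 0.007  0.003 -1.   ] F [-5.67 -2.48 21.47] T [-0.472  1.177 -0.005] w 0.0151 g 63.2 q [ 0.43  0.5   1.03 -0.    1.61 -0.05]
clock: 20.65
eef_pos: [0.595, 0.3122, 0.152]
ee_rot: [1.769, 2.591, 0.01]
force: [-4.3, -1.1, 22.7]
width: 0.015
grip_force: 63.2
t 20.65 pos [0.595  0.3122 0.152 ] yaw 111.37 z [ 0.007  0.003 -1.   ] F [-4.33 -1.08 22.71] T [-0.455  1.211 -0.019] w 0.0150 g 63.2 q [0.43 0.5  1.03 0.   1.61 0.06]
clock: 21.15
eef_pos: [0.5949, 0.3122, 0.1519]
ee_rot: [1.902, 2.496, 0.01]
force: [-5.7, -3.2, 23.6]
width: 0.0147
grip_force: 63.3
t 21.15 pos [0.5949 0.3122 0.1519] yaw 105.37 z [ 0.007  0.003 -1.   ] F [-5.68 -3.25 23.57] T [-0.441  1.159  0.076] w 0.0147 g 63.3 q [0.43 0.5  1.03 0.   1.61 0.16]
```

```bash
python3 -m jog '0 0 0 2;0 0 0 2;0 0 0 0'; python3 st.py
python3 - <<'E'
from bench import ctrl
import cv2,numpy as np
t=ctrl.capture("top")[:,:,::-1];s=ctrl.capture("side")[:,:,::-1]
cv2.imwrite("pics/top4.png",t);cv2.imwrite("pics/side4.png",s)
def c(im,x,y,w,h): return cv2.resize(im[y:y+h,x:x+w],(400,300),interpolation=cv2.INTER_CUBIC)
cv2.imwrite("pics/c4.png",np.hstack([c(t,150,140,100,75),c(s,165,225,120,90)]))
E
```

```text
clock: 21.52
eef_pos: [0.5949, 0.3122, 0.1519]
ee_rot: [1.988, 2.428, 0.01]
force: [-5.5, -3.6, 22.6]
width: 0.0148
grip_force: 63.3
t 21.52 pos [0.5949 0.3122 0.1519] yaw 101.37 z [ 0.007  0.003 -1.   ] F [-5.54 -3.62 22.64] T [-0.444  1.212  0.02 ] w 0.0148 g 63.3 q [0.43 0.5  1.03 0.   1.61 0.23]
```

View pics/c4.png

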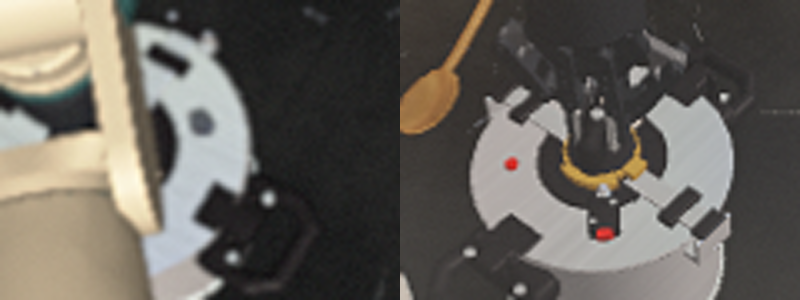

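The lid has not turned, the jaws have drawn inward, and the catch tail stands out further (side crop (604,233)). I'll continue in guarded small steps that stop on torque or force.

```bash
cat > g.py <<'E'
import sys
from st import *
o,R=st()
sys.exit(0 if abs(o["wrist_torque"][2])<.3 and 17<o["force"][2]<25.5 else 1)
E
J="python3 -m jog"
python3 -m jog '0 0 0 1.5;0 0 0 1.5;0 0 0 0' >/dev/null; python3 g.py && python3 -m jog '0 0 0 1.5;0 0 0 1.5;0 0 0 0' >/dev/null && python3 g.py && python3 -m jog '0 0 0 1.5;0 0 0 1.5;0 0 0 0' >/dev/null && python3 g.py && python3 -m jog '0 0 0 1.5;0 0 0 0' >/dev/null && python3 g.py && python3 -m jog '0 0 0 1.5;0 0 0 0' >/dev/null && python3 g.py
```

```text
t 22.00 pos [0.5949 0.3122 0.1519] yaw 98.37 z [ 0.007  0.003 -1.   ] F [-5.44 -3.05 23.17] T [-0.503  1.222  0.003] w 0.0147 g 63.3 q [0.43 0.5  1.03 0.   1.61 0.28]
t 22.38 pos [0.5949 0.3122 0.1519] yaw 95.38 z [ 0.007  0.003 -1.   ] F [-5.83 -2.66 24.36] T [-0.508  1.218  0.08 ] w 0.0150 g 63.3 q [0.43 0.5  1.03 0.   1.61 0.33]
t 22.75 pos [0.5949 0.3122 0.152 ] yaw 92.38 z [ 0.007  0.003 -1.   ] F [-5.76 -2.64 22.75] T [-0.535  1.225  0.014] w 0.0149 g 63.3 q [0.43 0.5  1.03 0.   1.61 0.39]
t 23.00 pos [0.5948 0.3122 0.1519] yaw 90.89 z [ 0.006  0.003 -1.   ] F [-6.74 -2.62 22.61] T [-0.485  1.228  0.062] w 0.0149 g 63.4 q [0.43 0.5  1.03 0.   1.61 0.41]
t 23.25 pos [0.5948 0.3122 0.1519] yaw 89.38 z [ 0.006  0.003 -1.   ] F [-6.13 -2.41 22.59] T [-0.501  1.248  0.058] w 0.0151 g 63.3 q [0.43 0.5  1.03 0.   1.61 0.44]
```

```bash
cat > g.py <<'E'
import sys
from lidpose import *
from st import *
o,R=st()
im=ctrl.capture("side")[:,:,::-1]; r=reds("side",im,(226,294),9); print("tail",r.round(2).tolist())
sys.exit(0 if abs(o["wrist_torque"][2])<.25 and 17<o["force"][2]<25.5 and len(r) and r[0,2]>9 else 1)
E
python3 -m jog '-.0003 -.0006 0 1;0 0 0 0' >/dev/null; python3 g.py && python3 -m jog '0 0 0 1;0 0 0 0' >/dev/null && python3 g.py && python3 -m jog '0 0 0 1;0 0 0 0' >/dev/null && python3 g.py && python3 -m jog '0 0 0 1;0 0 0 0' >/dev/null && python3 g.py && python3 -m jog '0 0 0 1;0 0 0 0' >/dev/null && python3 g.py&& python3 -m jog '0 0 0 1;0 0 0 0' >/dev/null && python3 g.py
```

```text
t 23.50 pos [0.5947 0.3122 0.152 ] yaw 88.40 z [ 0.008  0.004 -1.   ] F [-3.43  0.08 21.86] T [-0.283  0.765  0.215] w 0.0150 g 63.4 q [0.43 0.5  1.03 0.   1.61 0.46]
tail [[225.92, 294.74, 19.0]]
t 23.80 pos [0.5947 0.3121 0.152 ] yaw 87.39 z [ 0.008  0.004 -1.   ] F [-2.66 -1.56 20.92] T [-0.253  0.753  0.077] w 0.0149 g 63.2 q [0.43 0.5  1.03 0.   1.61 0.47]
tail [[225.92, 294.74, 19.0]]
t 24.10 pos [0.5947 0.3122 0.152 ] yaw 86.35 z [ 0.008  0.004 -1.   ] F [-2.96 -0.73 21.71] T [-0.188  0.788 -0.282] w 0.0152 g 63.0 q [0.43 0.5  1.03 0.   1.61 0.49]
tail [[225.95, 294.69, 18.0]]
```

```bash
python3 -m jog '0 0 0 0' >/dev/null; python3 g.py ; python3 -m jog '0 0 0 .5;0 0 0 0' >/dev/null ; python3 g.py
```

```text
t 24.27 pos [0.5947 0.3122 0.152 ] yaw 86.36 z [ 0.008  0.004 -1.   ] F [-2.94 -1.49 22.21] T [-0.198  0.778 -0.264] w 0.0153 g 63.0 q [0.43 0.5  1.03 0.   1.61 0.49]
tail [[225.95, 294.69, 18.0]]
t 24.57 pos [0.5947 0.3122 0.152 ] yaw 85.87 z [ 0.008  0.004 -1.   ] F [-2.97 -0.97 22.71] T [-0.244  0.816 -0.156] w 0.0151 g 63.1 q [0.43 0.5  1.03 0.   1.61 0.5 ]
tail [[225.95, 294.69, 18.0]]
```

```bash
sed -i 's/\[2\])<.25/[2])<.4/' g.py; python3 -m jog '0 0 0 .7;0 0 0 0' >/dev/null; python3 g.py && python3 -m jog '0 0 0 .7;0 0 0 0' >/dev/null && python3 g.py && python3 -m jog '0 0 0 .7;0 0 0 0' >/dev/null && python3 g.py&& python3 -m jog '0 0 0 .7;0 0 0 0' >/dev/null && python3 g.py
```

```text
t 24.88 pos [0.5947 0.3122 0.152 ] yaw 85.18 z [ 0.008  0.004 -1.   ] F [-4.4  -1.65 21.64] T [-0.247  0.867 -0.021] w 0.0150 g 63.1 q [0.43 0.5  1.03 0.   1.61 0.51]
tail [[225.94, 294.69, 18.0]]
t 25.18 pos [0.5947 0.3122 0.1521] yaw 84.50 z [ 0.008  0.004 -1.   ] F [-3.46 -1.21 22.27] T [-0.308  0.865  0.141] w 0.0152 g 63.3 q [0.43 0.5  1.03 0.   1.61 0.52]
tail [[225.92, 294.69, 18.0]]
t 25.48 pos [0.5947 0.3121 0.152 ] yaw 83.78 z [ 0.008  0.004 -1.   ] F [-3.68 -0.97 22.28] T [-0.26   0.847 -0.022] w 0.0149 g 63.1 q [0.43 0.5  1.03 0.   1.61 0.54]
tail [[225.93, 294.69, 18.0]]
t 25.77 pos [0.5947 0.3122 0.152 ] yaw 83.06 z [ 0.008  0.004 -1.   ] F [-4.57  0.   21.58] T [-0.248  0.854 -0.08 ] w 0.0151 g 63.2 q [0.43 0.5  1.03 0.   1.61 0.55]
tail [[225.93, 294.68, 18.0]]
```

```bash
python3 -m jog '0 0 0 .8;0 0 0 0' >/dev/null; python3 g.py && python3 -m jog '0 0 0 .8;0 0 0 0' >/dev/null && python3 g.py && python3 -m jog '0 0 0 .8;0 0 0 0' >/dev/null && python3 g.py&& python3 -m jog '0 0 0 .8;0 0 0 0' >/dev/null && python3 g.py && python3 -m jog '0 0 0 .8;0 0 0 0' >/dev/null && python3 g.py && python3 -m jog '0 0 0 .8;0 0 0 0' >/dev/null && python3 g.py && python3 -m jog '0 0 0 .8;0 0 0 0' >/dev/null && python3 g.py && python3 -m jog '0 0 0 .8;0 0 0 0' >/dev/null && python3 g.py
```

```text
t 26.07 pos [0.5947 0.3122 0.152 ] yaw 82.24 z [ 0.008  0.004 -1.   ] F [-4.35 -0.89 21.85] T [-0.223  0.792 -0.36 ] w 0.0154 g 63.0 q [0.43 0.5  1.03 0.   1.61 0.56]
tail [[225.91, 294.68, 18.0]]
t 26.38 pos [0.5947 0.3122 0.1521] yaw 81.46 z [ 0.008  0.004 -1.   ] F [-3.35 -0.71 22.23] T [-0.178  0.872 -0.257] w 0.0151 g 63.0 q [0.43 0.5  1.03 0.   1.61 0.58]
tail [[225.85, 294.64, 18.0]]
t 26.68 pos [0.5947 0.3122 0.152 ] yaw 80.66 z [ 0.008  0.004 -1.   ] F [-3.31  0.59 22.25] T [-0.228  0.92  -0.175] w 0.0150 g 63.0 q [0.43 0.5  1.03 0.   1.61 0.59]
tail [[225.78, 294.6, 17.0]]
t 26.98 pos [0.5947 0.3122 0.152 ] yaw 79.85 z [ 0.008  0.004 -1.   ] F [-3.65 -0.3  20.69] T [-0.124  0.905 -0.349] w 0.0154 g 63.0 q [0.43 0.5  1.03 0.   1.61 0.61]
tail [[225.85, 294.38, 16.0]]
t 27.27 pos [0.5947 0.3122 0.152 ] yaw 79.05 z [ 0.008  0.004 -1.   ] F [-3.41 -0.83 22.02] T [-0.16   0.842 -0.281] w 0.0144 g 63.0 q [0.43 0.5  1.03 0.   1.61 0.62]
tail [[225.85, 294.31, 15.0]]
t 27.57 pos [0.5947 0.3123 0.152 ] yaw 78.25 z [ 0.008  0.004 -1.   ] F [-2.76 -0.55 22.4 ] T [-0.145  0.914 -0.462] w 0.0150 g 63.0 q [0.43 0.5  1.03 0.   1.61 0.63]
tail [[225.87, 294.24, 13.0]]
```

The tail is shrinking (18 to 13 px) with an assisting torque, so the roller is entering the notch. I'll continue gently and stop on any resisting (+) torque.

```bash
sed -i 's/abs(o\["wrist_torque"\]\[2\])<.4/-.9<o["wrist_torque"][2]<.25/; s/len(r) and r\[0,2\]>9/1/' g.py; python3 -m jog '0 0 0 .6;0 0 0 0' >/dev/null; python3 g.py && python3 -m jog '0 0 0 .6;0 0 0 0' >/dev/null && python3 g.py && python3 -m jog '0 0 0 .6;0 0 0 0' >/dev/null && python3 g.py&& python3 -m jog '0 0 0 .6;0 0 0 0' >/dev/null && python3 g.py && python3 -m jog '0 0 0 .6;0 0 0 0' >/dev/null && python3 g.py
```

```text
t 27.88 pos [0.5947 0.3122 0.152 ] yaw 77.64 z [ 0.008  0.004 -1.   ] F [-3.12  0.05 21.23] T [-0.103  0.876 -0.368] w 0.0151 g 63.0 q [0.43 0.5  1.03 0.   1.61 0.64]
tail [[225.56, 294.19, 12.0]]
t 28.18 pos [0.5946 0.3122 0.152 ] yaw 77.05 z [ 0.008  0.004 -1.   ] F [-3.44  0.41 21.78] T [-0.156  0.889 -0.301] w 0.0153 g 63.0 q [0.43 0.5  1.03 0.   1.61 0.65]
tail []
t 28.48 pos [0.5946 0.3122 0.152 ] yaw 76.46 z [ 0.008  0.004 -1.   ] F [-3.35 -0.7  21.51] T [-0.22   0.874 -0.259] w 0.0149 g 63.0 q [0.43 0.5  1.03 0.   1.61 0.66]
tail []
t 28.77 pos [0.5946 0.3122 0.152 ] yaw 75.87 z [ 0.008  0.004 -1.   ] F [-4.11 -1.4  20.88] T [-0.228  0.893 -0.119] w 0.0153 g 63.1 q [0.43 0.5  1.03 0.   1.61 0.67]
tail []
t 29.07 pos [0.5946 0.3122 0.152 ] yaw 75.28 z [ 0.008  0.004 -1.   ] F [-4.03 -1.38 21.35] T [-0.216  0.89   0.02 ] w 0.0148 g 63.1 q [0.43 0.5  1.03 0.   1.61 0.69]
tail []
```

The tail has gone flush and the torque is back to about zero, so it clicked. I'll check the picture before letting go.

Run:
```python
from bench import ctrl
import cv2,numpy as np
t=ctrl.capture("top")[:,:,::-1];s=ctrl.capture("side")[:,:,::-1]
cv2.imwrite("pics/top5.png",t);cv2.imwrite("pics/side5.png",s)
def c(im,x,y,w,h): return cv2.resize(im[y:y+h,x:x+w],(400,300),interpolation=cv2.INTER_CUBIC)
cv2.imwrite("pics/c5.png",np.hstack([c(cv2.imread("pics/side4.png"),185,245,80,60),c(s,185,245,80,60)]))
```

```text
(no output)
```

View pics/c5.png

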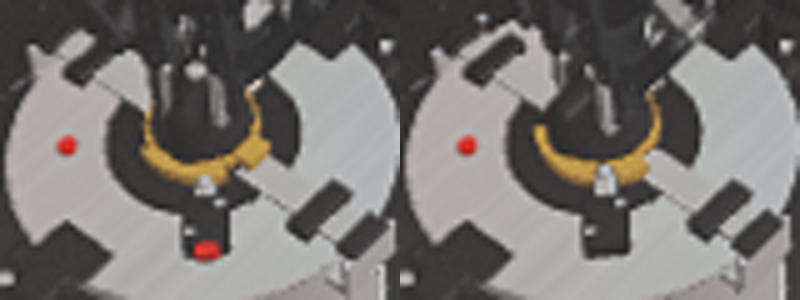

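The roller sits in the brass notch (605,182) and the red tail is gone. I'll unload the push gradually, then open.

```bash
python3 -m jog '0 0 -.001 0;0 0 -.001 0;0 0 -.001 0;0 0 0 0' >/dev/null; python3 st.py; python3 -m jog '0 0 -.001 0;0 0 -.001 0;0 0 0 0' >/dev/null; python3 st.py
```

```text
t 29.73 pos [0.5945 0.3121 0.1527] yaw 75.29 z [ 0.006  0.003 -1.   ] F [ 1.7   1.33 13.77] T [ 0.125  0.058 -0.019] w 0.0151 g 61.9 q [0.43 0.5  1.03 0.   1.61 0.69]
t 30.10 pos [0.5944 0.3121 0.1529] yaw 75.28 z [ 0.005  0.003 -1.   ] F [3.37 2.36 6.15] T [ 0.386 -0.527 -0.033] w 0.0149 g 60.9 q [0.43 0.5  1.03 0.   1.61 0.69]
```

```bash
python3 -m jog '.0004 .0005 -.001 0;0 0 -.0005 0;0 0 0 0' >/dev/null; python3 st.py; python3 -m jog '0 0 0 0;0 0 0 0;0 0 0 0;0 0 0 0;0 0 0 0;0 0 0 0;0 0 0 0;0 0 0 0' 1 >/dev/null; python3 st.py; python3 -m jog '0 0 -.005 0;0 0 -.01 0;0 0 -.02 0;0 0 -.03 0;0 0 -.04 0;0 0 -.04 0;0 0 0 0'; python3 st.py .45 0 .29
```

```text
t 30.48 pos [0.5944 0.312  0.1529] yaw 75.28 z [ 0.002  0.001 -1.   ] F [5.28 3.11 3.96] T [ 0.533 -0.783  0.041] w 0.0150 g 60.5 q [0.43 0.5  1.03 0.   1.61 0.69]
t 31.48 pos [0.5937 0.3115 0.1525] yaw 75.27 z [ 0. -0. -1.] F [ 0.37  0.3  -0.17] T [-0.012  0.001 -0.063] w 0.0853 g 0.0 q [ 0.43  0.5   1.03 -0.    1.62  0.69]
clock: 32.35
eef_pos: [0.5945, 0.3119, 0.3043]
ee_rot: [2.486, 1.917, 0.016]
force: [0.1, 0.9, 0.5]
width: 0.0851
grip_force: 0.0
t 32.35 pos [0.5945 0.3119 0.3043] yaw 75.27 z [ 0.009  0.004 -1.   ] F [0.13 0.86 0.47] T [0.009 0.012 0.024] w 0.0851 g 0.0 q [ 0.43  0.48  0.75 -0.    1.9   0.69]
tool shift [-0.3384 -0.0606  0.0116]
```

Free. I'll back off sideways and check the final state from both views.

```bash
python3 -m jog '-.042 -.007 0 0;-.042 -.007 0 0;-.042 -.007 0 0;-.042 -.007 0 0;-.042 -.007 0 0;-.042 -.007 0 0;-.042 -.007 0 0;-.042 -.007 0 0;0 0 0 0;0 0 0 0' >/dev/null; python3 st.py
python3 - <<'E'
from bench import ctrl
import cv2,numpy as np
t=ctrl.capture("top")[:,:,::-1];s=ctrl.capture("side")[:,:,::-1]
cv2.imwrite("pics/top6.png",t);cv2.imwrite("pics/side6.png",s)
def c(im,x,y,w,h): return cv2.resize(im[y:y+h,x:x+w],(400,300),interpolation=cv2.INTER_CUBIC)
cv2.imwrite("pics/c6.png",np.vstack([np.hstack([c(t,130,142,100,75),c(s,165,225,120,90)]),np.hstack([c(t,0,0,560,420),c(s,0,0,560,420)])]))
E
```

```text
t 33.60 pos [0.4542 0.0011 0.2976] yaw 75.26 z [ 0.  0. -1.] F [0.06 0.07 0.66] T [ 0.033 -0.011 -0.001] w 0.0852 g 0.0 q [-0.08 -0.15  1.47  0.    1.83  0.18]
```

View pics/c6.png

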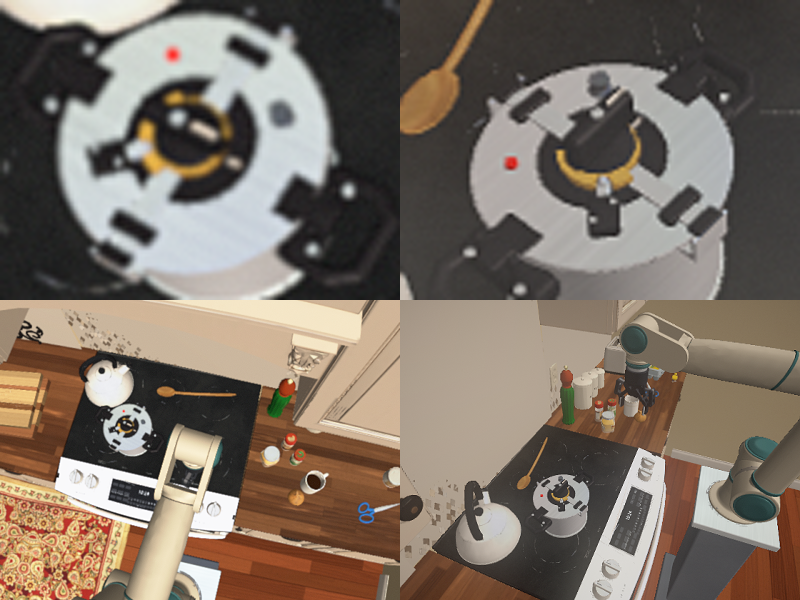

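The lid is seated with both tongues between the prongs. The catch tail is flush (no red at top crop (100,158)), the bystanders are undisturbed and the arm is clear.

```bash
python3 -c "
from bench import ctrl
print(ctrl.hand_in())"
```

```text
the job is handed in; nothing more can be done
None
```

The job is handed in: the lid is on with its tongues between the prongs, the knob is turned clockwise until the catch dropped into the notch, and the gripper is clear at 33.6 s of the 69 s allowed. The seal was pressed with about 20–24 N while turning, the knob did not jam, and I stopped at the click.

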